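# Fold down the tool flap and shut the tool case

## Robot

A 6-joint arm with a two-finger parallel gripper is mounted at the origin on a cart in front of the work surface, level with it; the furniture and walls round the work are solid. World frame = base frame: x ahead of the robot, y to its left, z up, the work surface at z = 0. Lengths are in m, angles in rad, forces in N, time in s.
With the tool pointing down it reaches from about 0.275 to 0.975 m from the base axis. Payload 8.4 kg.
Tool frame: the origin (TCP) lies midway between the tips of the shut fingers; the grasp point (between the pads) lies 19 mm behind it; z points along the fingers, y is the line along which they close (so a half turn about z gives the same grasp; the last joint's range is limited). The gripper opens to 92 mm and grips with 3 to 60 N. Pads are 20 mm wide; open, the fingers measure 128 mm over their backs; the gripper's body (75 mm by 189 mm) begins 69 mm behind the grasp point.
Start: joints at [-1.298, 0.353, 1.633, -0, 1.155, -0.002], TCP at [0.17, -0.602, 0.215] pointing down, gripper open.
Joint ranges: [-2.63, 2.63], [-0.92, 2.1], [0.06, 2.66], [-1.3, 4.44], [0, 2.69], [-3.02, 3.02]. Speed limits (rad/s): [2.22, 2.22, 2.79, 3.14, 3.14, 3.14].

## Interface

Orientations are given as a unit quaternion [x, y, z, w].
In Python, from rig import manip gives the robot as it stands.
- The arm moves only by the tool jog_arm, never from a script. Its argument "rows" is a list of rows, each a list of 7 numbers: the shift along the world's x, y, z in m, then the turn, a rotation vector about the world's x, y, z in rad, then the opening, from 0 (shut) to 1 (fully open). In form: [[tx, ty, tz, ax, ay, az, hand], ...]. A call has exactly 10 rows; each row shifts and turns the commanded pose from where the row before left it; what a row does not reach is not made up. A row lasts 1/12 s, in which the tool goes at most 41.7 mm and 7.16 degrees, less where a joint would pass 70% of its speed; a pose out of reach is approached as far as the arm can. A call is refused whole if a number of a shift passes 0.0417 or a number of a turn 0.125, either way. A call with a gripper value outside its range is refused whole. The fingers move at their own pace and stop on an object; the grip force is fixed at half the most. Time passes only in rows, so rows that do not move let the fingers close, or fill a call up. It gives the time, the measured TCP pose, the force, the opening and the grip force at its end, in the units of the state.
- manip.get_obs(): the state, without advancing time (a new reading comes with each control period).
- manip.get_image(name): name is "side" or "top" or "wrist"; returns (picture, depth): 480x640x3 uint8, blue, green, red; 480x640 float32, m along the optical axis (not along the pixel's ray), 0 where there is no reading.
- manip.calibration(name): a dict with "camera_matrix" (3x3 intrinsics, pixels), "origin" and "rotation" of the camera in the world; the wrist camera has in their place "T_tool_cam" (4x4, takes a point from camera to tool coordinates, whose origin is the TCP and whose axes are the flange's). Camera axes: x right, y down, z forward; pixel columns grow to the right and rows downward; lengths in m; the calibration is good to about 2 mm. A picture is of the moment at which its call begins: read the wrist's pose just before it. calibration takes no time and is no camera call.
- manip.finish_job(): hands the job in; it is judged then, once.
The state is a dict: "clock": time; "q": joint angles; "qd": joint speeds; "effort": joint torques, N m; "ee_pos": TCP position; "eef_rot": TCP orientation; "contact_force": force on the tool from outside, world axes, zero at the start; "torque": the same for the moment, N m; "grip_width": finger opening in m; "grasp_force": force on a finger pad.
Only numpy, scipy, OpenCV 4.12 (cv2) and the standard library are available. Lean on these libraries where they do the work, as an engineer would, in place of code of your own. Each camera call takes 0.05 s, during which the arm holds its last target. There are 200 camera calls.

## Task

Put the open wooden tool case away for the day: with the fingertips push the standing inner flap over until it lies flat inside the case, and only then swing the lid over it and press it fully shut. Only push the flap and the lid: do not take either of them between the fingers. Do not shift or pick up the things inside the case or around it, and leave the hand clear.

Things in the scene. Friction and masses are not known exactly. Their poses are not given: they have to be found in the camera images.
- case: fixed plywood tool case, open on top, 200 mm deep (its x), 220 wide (its y), 85 high, walls and floor 10 mm. Origin: centre of its underside, on the work surface. Its +x points from the flap wall (outside at x = -100) to the lid's hinge wall (outside at x = +100), z up. It stands with +x roughly to the robot's left (yaw 90 degrees, plus or minus 29).
- flap (a joint): angle a of the inner flap, rad: 0 = folded flat inside the case, 1.57 = upright, stop at 1.8. Starts at 1.3 to 1.7. At a the flap runs from its hinge in the case direction (cos a, 0, sin a). Stiff hinge: it stays where it is left; pushed square to its face near the free edge it takes less than 5 N.
- flap_hinge (a point): middle of the flap's hinge axis, which runs along the case's y, at case (-85, 0, 66) mm. The flap is a brown wooden panel 180 mm wide (case y), 120 mm long from this axis to its free edge, 8 mm thick (4 mm either side of the axis).
- flap_mid (a point): centre of the flap panel, 60 mm from its hinge; x from hinge to free edge, y along the hinge, z square to the panel toward its plain outer face, case direction (-sin a, 0, cos a): that face looks away from the lid when standing and is the upper one when folded, 15 mm below the rim. On the other face two hex keys are fixed in clips, standing 10 mm off it.
- lid (a joint): angle b of the lid, rad: 0 = shut, 1.57 = upright, stop at 2.05. Starts at 1.6 to 1.95, leaning back a little. At b the lid runs from its hinge in the case direction (-cos b, 0, sin b). Stiff hinge: it stays where it is left; pushed square to its face near the free edge it takes less than 5 N. It strikes the flap and cannot be shut while the flap stands.
- lid_hinge (a point): middle of the lid's hinge axis, which runs along the case's y on the rim of the hinge wall, at case (100, 0, 85) mm. The lid is a flat plywood panel 224 mm wide (case y), 204 mm long from this axis to its free edge, 12 mm thick, no handle.
- lid_mid (a point): centre of the lid panel, 102 mm from its hinge; x from free edge to hinge, y along the hinge, z square to the panel toward its outer face, case direction (sin b, 0, cos b). The outer face is 6 mm from here and 12.5 mm off the hinge axis; it looks away from the flap when open and is the upper face when shut, 97.5 mm above the work surface.
- tin: loose round tin with a lid, 70 mm across, 29 mm high, on the floor of the case; origin: centre of its underside. To be left alone. The folded flap passes clear over it.
- block: loose small wooden block, 25x51x25 mm, on the floor of the case between the flap's reach and the hinge wall; origin: centre of its underside. To be left alone.
- tape: loose tape measure, 38x101x68 mm, standing on the work surface beyond the case, on its -y side; origin: centre of its underside. To be left alone.
- cup: loose open metal cup, 69 mm across, 54 mm high, on the work surface beside the flap wall; origin: centre of its underside. To be left alone.
- offcut: loose small wood offcut, 40x45x25 mm, on the work surface behind the lid; origin: centre of its underside. To be left alone.

How it is judged:
By the outcome, as a careful person would: the job done as asked, in the order asked, and still so for the second after the job is handed in, with the robot touching nothing.
It also fails if it takes over 61 s, if anything falls off the work surface, if the arm or the gripper's body presses on something with over 40 N, if the wrist force passes 120 N, or if a joint passes its speed limit or range.

## Working session

There is one attempt and no reset: what is moved stays moved. The work goes in short steps, Python scripts to look and compute and a tool call to move; the robot and the scene stay as the last step left them, time stands still between calls to the robot, and variables do not carry over. Pictures are saved under pics/ and viewed, at most 10 in all, crops included, and the job is handed in when it is done.

Besides the shell and the picture viewer there is one more tool, called after "Call:" as name([rows], argument=value, ...), one row to a line, values as JSON. jog_arm: Moves the arm, as the interface text tells. Its arguments: {"type":"object","properties":{"rows":{"type":"array"}},"required":["rows"]}

```bash
mkdir -p pics; python3 - <<'E'
from rig import manip
import cv2,numpy as np
np.set_printoptions(precision=3,suppress=True)
o=manip.get_obs(); print(o['clock'],o['ee_pos'],o['eef_rot'],o['grip_width'])
for n in ['top','side']:
    im,d=manip.get_image(n); cv2.imwrite(f'pics/{n}0.png',im); np.savez(f'{n}0.npz',im=im,d=d)
    c=manip.calibration(n); print(n,c['camera_matrix'].tolist(),c['origin'],c['rotation'].tolist())
E
```

```text
0.0 [ 0.169 -0.601  0.214] [ 0.991  0.137 -0.    -0.001] 0.09169994839549178
top [[467.4297768194085, 0.0, 327.4242788520329], [0.0, 467.4297768194085, 243.3372926470967], [0.0, 0.0, 1.0]] [0.406 0.086 0.927] [-0.6509499536604075, 0.7513060986891477, -0.08273352290150078, 0.07041639077880231]
side [[464.5988601620133, 0.0, 319.04777782402766], [0.0, 464.5988601620133, 233.427204358379], [0.0, 0.0, 1.0]] [ 0.277 -0.63   0.491] [0.8346555627593626, -0.18762993427027377, 0.09889574164386977, -0.5082959094910103]
```

View pics/top0.png

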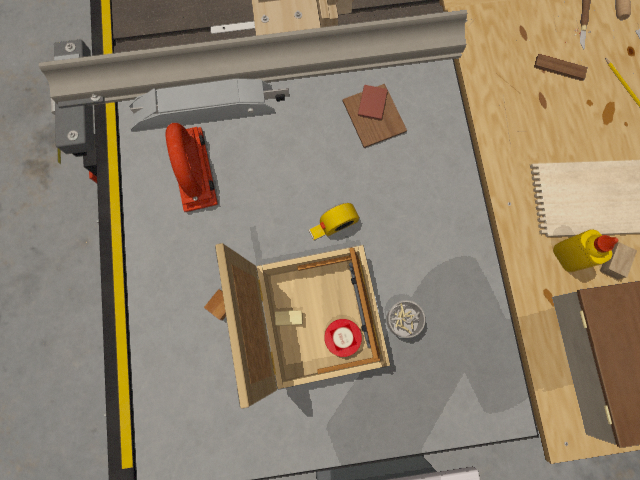

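View pics/side0.png

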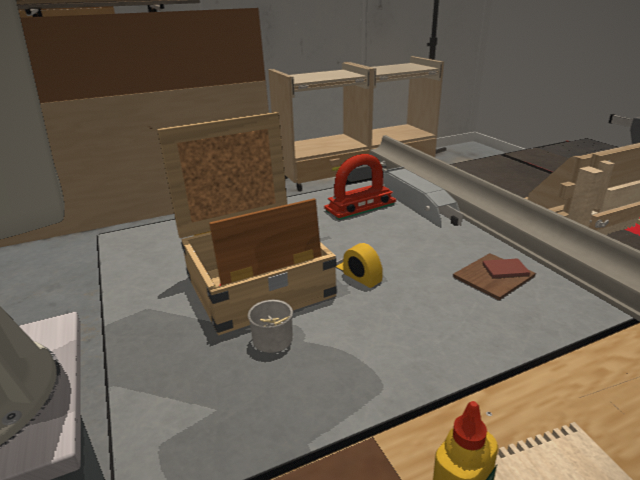

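The top view shows the case with rim corners near (258,268), (362,248), (387,367) and (280,388). The lid stands on the left with its top edge from (220,246) to (245,404), the flap is near the right wall at (365,300), and the cup is at (406,320). The side view confirms that the flap and lid stand, with the tape just beyond the case.

```bash
cat > h.py <<'E'
from rig import manip
import cv2,numpy as np
from scipy.spatial.transform import Rotation as R
np.set_printoptions(precision=4,suppress=True)
def cloud(n,d):
    c=manip.calibration(n);K=np.array(c['camera_matrix']);v,u=np.mgrid[:480,:640]
    P=np.stack([(u-K[0,2])/K[0,0]*d,(v-K[1,2])/K[1,1]*d,d],-1)
    return P@R.from_quat(c['rotation']).as_matrix().T+np.array(c['origin'])
E
python3 - <<'E'
from h import *
C={n:cloud(n,np.load(n+'0.npz')['d']) for n in('top','side')}
P=C['top']; d=np.load('top0.npz')['d']
m=np.zeros((480,640),bool); m[235:410,205:440]=1
m&=d>0
for (u,v) in [(258,268),(362,248),(387,367),(280,388),(220,246),(245,404),(352,252),(378,358),(450,300),(406,320),(340,230)]: print((u,v),P[v,u])
r=m&(P[...,2]>.079)&(P[...,2]<.090)
n,l,st,_=cv2.connectedComponentsWithStats(r.astype(np.uint8))
print(st[1:][st[1:,4]>20])
q=P[r][:,:2].astype(np.float32)
print(len(q),cv2.minAreaRect(q*1000), np.c_[q.min(0),q.max(0)])
vis=np.load('top0.npz')['im'].copy(); vis[r]=(255,0,255)
f=m&(P[...,2]>.1); vis[f]=vis[f]//2+np.array([0,120,0],np.uint8)
cv2.imwrite('pics/v1.png',cv2.resize(vis[230:420,200:440],None,fx=3,fy=3))
E
```

```text
(258, 268) [0.5625 0.1893 0.0851]
(362, 248) [ 0.5727 -0.0046  0.0835]
(387, 367) [ 0.3519 -0.0239  0.0013]
(280, 388) [0.3488 0.1746 0.0885]
(220, 246) [0.5634 0.2134 0.2878]
(245, 404) [0.3489 0.2011 0.2865]
(352, 252) [0.5482 0.0234 0.1859]
(378, 358) [ 0.3731 -0.0034  0.0609]
(450, 300) [ 0.4606 -0.1696 -0.0013]
(406, 320) [ 0.4337 -0.0724  0.0211]
(340, 230) [0.6321 0.0253 0.0025]
[[ 256  245  134  144 2708]]
2725 ((463.03802490234375, 86.38583374023438), (222.16213989257812, 203.50497436523438), 3.224539041519165) [[ 0.3465  0.5784]
 [-0.0191  0.1931]]
```

View pics/v1.png

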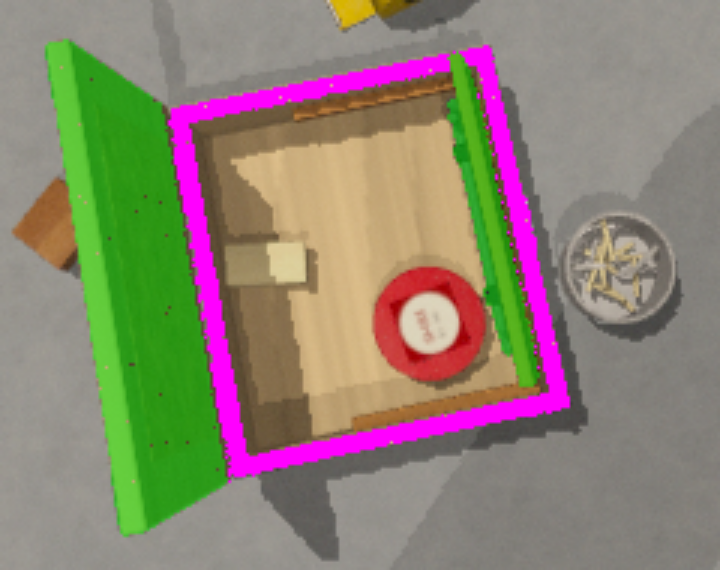

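The magenta mask follows the case rim cleanly: 222 x 203 mm against 220 x 200, with the height right. The flap and lid are cleanly separated in green. Next I fit their angles and work out the waypoints.

```bash
cat >> h.py <<'E'
O=np.array([.463,.0864]);ps=np.radians(93.2);Rz=np.array([[np.cos(ps),-np.sin(ps)],[np.sin(ps),np.cos(ps)]])
def case(P): return np.concatenate([(P[...,:2]-O)@Rz,P[...,2:]],-1)
def world(x,y): return O+Rz@np.array([x,y])
E
python3 - <<'E'
from h import *
for n in('top','side'):
    d=np.load(n+'0.npz')['d'];c=case(cloud(n,d)).reshape(-1,3)[d.ravel()>0]
    x,y,z=c.T; inn=abs(y)<.085
    l=c[inn&(z>.12)&(z<.27)&(x>.07)&(x<.2)]
    f=c[inn&(z>.10)&(z<.175)&(x>-.125)&(x<-.03)]
    for nm,q in(('lid',l),('flap',f)):
        if len(q)>30:
            u=np.linalg.svd(q-q.mean(0),full_matrices=False)[2][0 if 0 else 2]; print(n,nm,len(q),q.mean(0),'normal',u)
    e=c[inn&(z>.15)&(x<.0)&(x>-.15)]
    print(n,'flap top z pct99',np.percentile(e[:,2],99),e[e[:,2]>.178].mean(0))
    e=c[inn&(z>.25)&(x>.05)&(x<.25)&(z<.32)]; print('lid edge',np.percentile(e[:,2],99),np.percentile(e[e[:,2]>.275],[2,98],axis=0))
    # cup, offcut, tape
    for nm,k in(('cup',(x<-.105)&(x>-.25)&(abs(y)<.12)&(z>.04)&(z<.07)),('tape',(y<-.115)&(y>-.3)&(abs(x)<.15)&(z>.03)),('offc',(x>.12)&(x<.25)&inn&(z>.01)&(z<.035))):
        if k.sum()>5: print(nm,np.percentile(c[k],[2,98],axis=0).ravel())
print(manip.calibration('wrist')['T_tool_cam'])
print(manip.get_obs()['q'])
for p in [(-.14,0),(-.005,0),(.21,0),(-.06,0)]: print(p,world(*p))
E
```

```text
top lid 2522 [0.1094 0.0021 0.204 ] normal [-0.9967 -0.0017  0.0808]
top flap 521 [-0.0697  0.0011  0.1419] normal [ 0.9703 -0.0048 -0.242 ]
top flap top z pct99 0.18701106258212707 [-0.0682  0.0019  0.1839]
lid edge 0.2895746306376451 [[ 0.1157 -0.0816  0.2765]
 [ 0.128   0.082   0.2894]]
cup [-0.1858  0.003   0.0407 -0.1198  0.0695  0.0552]
tape [-0.1041 -0.2009  0.0326 -0.0348 -0.1593  0.068 ]
offc [ 0.1802 -0.0836  0.0189  0.2142 -0.0371  0.0275]
side lid 6996 [0.1088 0.0035 0.1978] normal [-0.9968 -0.0032  0.0796]
side flap 4448 [-0.0787  0.0042  0.138 ] normal [-0.99   -0.0029  0.1414]
side flap top z pct99 0.1857569145010158 [-0.0718  0.004   0.1825]
lid edge 0.2887112206126111 [[ 0.1131 -0.081   0.2753]
 [ 0.1248  0.0817  0.2887]]
cup [-0.1867  0.0023  0.0402 -0.1209  0.0667  0.0543]
tape [-0.1075 -0.2056  0.0309 -0.0504 -0.1604  0.0678]
[[-0.0001 -0.9722 -0.2341  0.0649]
 [ 1.     -0.0002  0.0006 -0.0005]
 [-0.0007 -0.2341  0.9722 -0.1689]
 [ 0.      0.      0.      1.    ]]
[-1.2984  0.3536  1.6341  0.      1.1552 -0.0024]
(-0.14, 0) [ 0.4708 -0.0534]
(-0.005, 0) [0.4633 0.0814]
(0.21, 0) [0.4513 0.2961]
(-0.06, 0) [0.4663 0.0265]
```

```bash
python3 - <<'E'
from h import *
A=np.array([.169,-.601]);B=np.array([.471,-.053])
for n in('top','side'):
    d=np.load(n+'0.npz')['d'];P=cloud(n,d)[d>0]
    t=(P[:,:2]-A)@(B-A)/((B-A)@(B-A)); dist=np.linalg.norm(P[:,:2]-A-np.clip(t,0,1)[:,None]*(B-A),axis=1)
    for lo in np.arange(0,1,.2):
        k=(dist<.13)&(t>=lo)&(t<lo+.2)&(P[:,2]<.6); print(n,round(lo,1),k.sum(),np.percentile(P[k,2],[50,99.5]) if k.sum() else '')
E
```

```text
top 0.0 48 [-0.0006  0.0026]
top 0.2 6436 [0.1061 0.1114]
top 0.4 12501 [0.0015 0.1108]
top 0.6 8650 [-0.0005  0.0038]
top 0.8 8256 [-0.0001  0.0857]
side 0.0 0 
side 0.2 0 
side 0.4 4507 [0.1074 0.1107]
side 0.6 15136 [0.0002 0.0025]
side 0.8 11983 [0.0007 0.0857]
```

Call:
jog_arm([
  [0,0,0.01,0,0,0,0],
  [0,0,0.01,0,0,0,0],
  [0,0,0.01,0,0,0,0],
  [0,0,0.01,0,0,0,0],
  [0,0,0.01,0,0,0,0],
  [0,0,0.01,0,0,0,0],
  [0,0,0.01,0,0,0,0],
  [0,0,0.01,0,0,0,0],
  [0,0,0.005,0,0,0,0],
  [0,0,0,0,0,0,0],
])

```text
clock: 0.93
ee_pos: [0.1698, -0.6022, 0.3012]
eef_rot: [0.991, 0.137, 0.0, 0.001]
contact_force: [0.1, -0.3, 0.3]
grip_width: 0.0275
grasp_force: 0.0
```

Call:
jog_arm([
  [0.015,0.0275,0,0,0,0.068,0],
  [0.015,0.0275,0,0,0,0.068,0],
  [0.015,0.0275,0,0,0,0.068,0],
  [0.015,0.0275,0,0,0,0.068,0],
  [0.015,0.0275,0,0,0,0.068,0],
  [0.015,0.0275,0,0,0,0.068,0],
  [0.015,0.0275,0,0,0,0.068,0],
  [0.015,0.0275,0,0,0,0.068,0],
  [0.015,0.0275,0,0,0,0.068,0],
  [0.015,0.0275,0,0,0,0.068,0],
])

```text
clock: 1.77
ee_pos: [0.3198, -0.325, 0.2992]
eef_rot: [0.887, 0.461, -0.0, -0.0]
contact_force: [-0.2, 0.2, -0.5]
grip_width: 0.0004
grasp_force: 0.0
```

Call:
jog_arm([
  [0.015,0.026,0,0,0,0.067,0],
  [0.015,0.026,0,0,0,0.067,0],
  [0.015,0.026,0,0,0,0.067,0],
  [0.015,0.026,0,0,0,0.067,0],
  [0.015,0.026,0,0,0,0.067,0],
  [0.015,0.026,0,0,0,0.067,0],
  [0.015,0.026,0,0,0,0.067,0],
  [0.015,0.026,0,0,0,0.067,0],
  [0.015,0.026,0,0,0,0.067,0],
  [0.015,0.026,0,0,0,0.067,0],
])

```text
clock: 2.6
ee_pos: [0.4698, -0.065, 0.2992]
eef_rot: [0.686, 0.727, -0.0, -0.0]
contact_force: [0.1, -0.4, 0.5]
grip_width: 0.0004
grasp_force: 0.0
```

Call:
jog_arm([
  [0,0,-0.016,0,0,0,0],
  [0,0,-0.016,0,0,0,0],
  [0,0,-0.016,0,0,0,0],
  [0,0,-0.016,0,0,0,0],
  [0,0,-0.016,0,0,0,0],
  [0,0,-0.016,0,0,0,0],
  [0,0,-0.016,0,0,0,0],
  [0,0,-0.016,0,0,0,0],
  [0,0.005,-0.016,0,0,0,0],
  [0,0.005,-0.015,0,0,0,0],
])

```text
clock: 3.43
ee_pos: [0.4691, -0.0565, 0.1394]
eef_rot: [0.688, 0.726, -0.0, -0.0]
contact_force: [0.4, 0.2, 0.8]
grip_width: 0.0008
grasp_force: 0.0
```

```bash
python3 - <<'E'
from h import *
# flap path (tip corner +10mm), r=.078 ; then lid path (corner -10mm), r=.17
for a in [1.43,1.3,1.15,1.0,.85,.7,.55,.4,.25,.12,0]:
    r=.078; x=-.085+r*np.cos(a)-.004*np.sin(a)-.010; z=.066+r*np.sin(a)+.004*np.cos(a)
    print('f',a,round(x,4),world(x,0),round(z,4))
for b in [1.65,1.5,1.35,1.2,1.05,.9,.75,.6,.45,.3,.15,0]:
    r=.17; x=.1-r*np.cos(b)+.0125*np.sin(b)+.010; z=.085+r*np.sin(b)+.0125*np.cos(b)
    print('l',b,round(x,4),world(x,0),round(z,4))
E
```

```text
f 1.43 -0.088 [ 0.4679 -0.0015] 0.1438
f 1.3 -0.078 [0.4674 0.0085] 0.1422
f 1.15 -0.0668 [0.4667 0.0197] 0.1388
f 1.0 -0.0562 [0.4661 0.0303] 0.1338
f 0.85 -0.0465 [0.4656 0.0399] 0.1272
f 0.7 -0.0379 [0.4651 0.0485] 0.1193
f 0.55 -0.0306 [0.4647 0.0559] 0.1102
f 0.4 -0.0247 [0.4644 0.0617] 0.1001
f 0.25 -0.0204 [0.4641 0.066 ] 0.0892
f 0.12 -0.018 [0.464  0.0684] 0.0793
f 0 -0.017 [0.4639 0.0694] 0.07
l 1.65 0.1359 [0.4554 0.2221] 0.2535
l 1.5 0.1104 [0.4568 0.1967] 0.2555
l 1.35 0.085 [0.4583 0.1712] 0.2536
l 1.2 0.06 [0.4596 0.1464] 0.248
l 1.05 0.0363 [0.461  0.1226] 0.2387
l 0.9 0.0141 [0.4622 0.1005] 0.2259
l 0.75 -0.0059 [0.4633 0.0805] 0.21
l 0.6 -0.0232 [0.4643 0.0632] 0.1913
l 0.45 -0.0376 [0.4651 0.0488] 0.1702
l 0.3 -0.0487 [0.4657 0.0378] 0.1472
l 0.15 -0.0562 [0.4661 0.0303] 0.1228
l 0 -0.06 [0.4663 0.0265] 0.0975
```

Call:
jog_arm([
  [0,0.01,0,0,0,0,0],
  [0,0.01,0,0,0,0,0],
  [0,0.01,0,0,0,0,0],
  [0,0.01,0,0,0,0,0],
  [0,0.008,0,0,0,0,0],
  [0,0.004,0,0,0,0,0],
  [0,0.004,0,0,0,0,0],
  [0,0.004,0,0,0,0,0],
  [0,0.003,0,0,0,0,0],
  [0,0.003,0,0,0,0,0],
])

```text
clock: 4.27
ee_pos: [0.4695, 0.0094, 0.1405]
eef_rot: [0.688, 0.726, -0.0, 0.0]
contact_force: [-0.3, -2.6, -0.9]
grip_width: 0.0006
grasp_force: 1.0
```

Call:
jog_arm([
  [0,0.006,-0.001,0,0,0,0],
  [0,0.006,-0.002,0,0,0,0],
  [0,0.005,-0.002,0,0,0,0],
  [0,0.005,-0.003,0,0,0,0],
  [0,0.005,-0.003,0,0,0,0],
  [0,0.005,-0.003,0,0,0,0],
  [0,0.004,-0.004,0,0,0,0],
  [0,0.004,-0.004,0,0,0,0],
  [0,0.004,-0.004,0,0,0,0],
  [0,0.003,-0.004,0,0,0,0],
])

```text
clock: 5.1
ee_pos: [0.4696, 0.0569, 0.1101]
eef_rot: [0.688, 0.726, -0.0, -0.0]
contact_force: [-0.6, -2.5, 1.3]
grip_width: 0.0008
grasp_force: 0.5
```

Call:
jog_arm([
  [0,0.003,-0.005,0,0,0,0],
  [0,0.003,-0.005,0,0,0,0],
  [0,0.002,-0.005,0,0,0,0],
  [0,0.002,-0.005,0,0,0,0],
  [0,0.001,-0.005,0,0,0,0],
  [0,0.001,-0.004,0,0,0,0],
  [0,0,-0.003,0,0,0,0],
  [0,0,-0.002,0,0,0,0],
  [0,0,0,0,0,0,0],
  [0,0,0,0,0,0,0],
])

```text
clock: 5.93
ee_pos: [0.4696, 0.0683, 0.0765]
eef_rot: [0.688, 0.726, -0.0, -0.0]
contact_force: [0.3, 1.0, -0.4]
grip_width: 0.0005
grasp_force: 0.0
```

Call:
jog_arm([
  [0,0,-0.002,0,0,0,0],
  [0,0,-0.002,0,0,0,0],
  [0,0,-0.001,0,0,0,0],
  [0,0,-0.001,0,0,0,0],
  [0,0,-0.0005,0,0,0,0],
  [0,0,-0.0005,0,0,0,0],
  [0,0,0,0,0,0,0],
  [0,0,0,0,0,0,0],
  [0,0,0,0,0,0,0],
  [0,0,0,0,0,0,0],
])

```text
clock: 6.77
ee_pos: [0.4698, 0.0685, 0.0703]
eef_rot: [0.688, 0.726, 0.0, 0.0]
contact_force: [-2.7, -0.3, 10.8]
grip_width: 0.0001
grasp_force: 5.4
```

Call:
jog_arm([
  [0,0,-0.0005,0,0,0,0],
  [0,0,-0.0005,0,0,0,0],
  [0,0,0,0,0,0,0],
  [0,0,0,0,0,0,0],
  [0,0,0,0,0,0,0],
  [0,0,0,0,0,0,0],
  [0,0,0,0,0,0,0],
  [0,0,0,0,0,0,0],
  [0,0,0,0,0,0,0],
  [0,0,0,0,0,0,0],
])

```text
clock: 7.6
ee_pos: [0.4698, 0.0685, 0.0701]
eef_rot: [0.688, 0.726, 0.0, 0.0]
contact_force: [-6.7, -1.1, 24.4]
grip_width: 0.0003
grasp_force: 12.0
```

Call:
jog_arm([
  [0,0,0.02,0,0,0,0],
  [0,-0.003,0.025,0,0,0,0],
  [0,0,0.034,0,0,0,0],
  [0,0,0.034,0,0,0,0],
  [0,0,0.034,0,0,0,0],
  [0,0,0.034,0,0,0,0],
  [0,0,0.034,0,0,0,0],
  [0,0,0.034,0,0,0,0],
  [0,0,0.034,0,0,0,0],
  [0,0,0.034,0,0,0,0],
])

```text
clock: 8.43
ee_pos: [0.469, 0.0653, 0.3873]
eef_rot: [0.688, 0.726, -0.0, 0.0]
contact_force: [-0.6, 0.7, -0.3]
grip_width: 0.0003
grasp_force: 0.0
```

```bash
python3 - <<'E'
from h import *
im,d=manip.get_image('side'); cv2.imwrite('pics/side1.png',im)
c=case(cloud('side',d)).reshape(-1,3);c=c[d.ravel()>0]
for n in('side','top'):
    if n=='top':
        im,d=manip.get_image('top'); cv2.imwrite('pics/top1.png',im); c=case(cloud('top',d))[d>0]
    x,y,z=c.T
    for lo in (-.07,-.03,0,.02):
        k=(abs(y)<.08)&(x>lo)&(x<lo+.02)&(z<.15); print(n,lo,k.sum(),np.percentile(z[k],[5,50,95]) if k.sum() else '')
E
```

```text
side -0.07 518 [0.0695 0.0709 0.0723]
side -0.03 516 [0.0691 0.0704 0.0715]
side 0 468 [0.0692 0.0704 0.0717]
side 0.02 313 [0.069  0.0703 0.0715]
top -0.07 233 [0.0678 0.0705 0.073 ]
top -0.03 173 [0.0676 0.0699 0.072 ]
top 0 227 [0.067  0.0696 0.0717]
top 0.02 511 [0.0098 0.0693 0.0717]
```

View pics/side1.png

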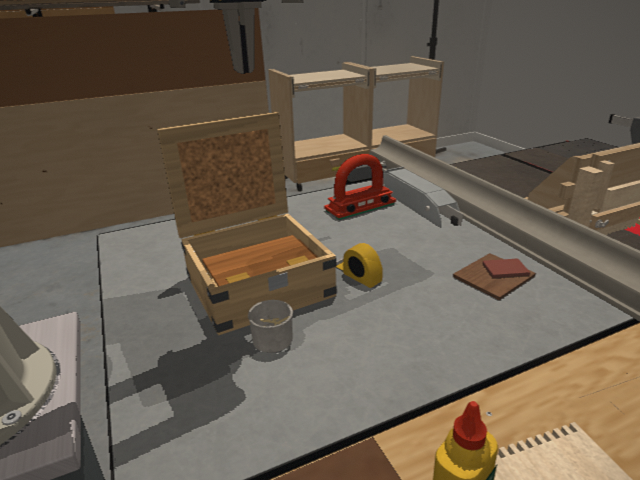

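The side view shows the flap lying flat inside the case around (265,262), with its face at z = 70 mm. The lid is still open, and the cup and tape are untouched. Now over and behind the lid.

Call:
jog_arm([
  [-0.001,0.021,0,0,0,0,0],
  [-0.001,0.021,0,0,0,0,0],
  [-0.001,0.021,0,0,0,0,0],
  [-0.001,0.021,0,0,0,0,0],
  [-0.001,0.021,0,0,0,0,0],
  [-0.001,0.021,0,0,0,0,0],
  [-0.001,0.021,0,0,0,0,0],
  [-0.001,0.021,0,0,0,0,0],
  [-0.001,0.021,0,0,0,0,0],
  [-0.001,0.021,0,0,0,0,0],
])

```text
clock: 9.37
ee_pos: [0.4591, 0.2763, 0.3844]
eef_rot: [0.688, 0.726, -0.001, -0.0]
contact_force: [0.3, -0.8, -0.4]
grip_width: 0.0005
grasp_force: 0.0
```

Call:
jog_arm([
  [0,0,-0.014,0,0,0,0],
  [0,0,-0.014,0,0,0,0],
  [0,0,-0.014,0,0,0,0],
  [0,0,-0.014,0,0,0,0],
  [0,0,-0.014,0,0,0,0],
  [0,0,-0.014,0,0,0,0],
  [0,0,-0.014,0,0,0,0],
  [0,0,-0.014,0,0,0,0],
  [0,0,-0.014,0,0,0,0],
  [0,0,-0.01,0,0,0,0],
])

```text
clock: 10.2
ee_pos: [0.4587, 0.2748, 0.2474]
eef_rot: [0.688, 0.726, -0.001, -0.0]
contact_force: [-0.2, 0.5, -1.2]
grip_width: 0.0003
grasp_force: 0.0
```

Call:
jog_arm([
  [0,-0.01,0,0,0,0,0],
  [0,-0.01,0,0,0,0,0],
  [0,-0.01,0,0,0,0,0],
  [0,-0.01,0,0,0,0,0],
  [0,-0.005,0,0,0,0,0],
  [0,-0.005,0,0,0,0,0],
  [0,-0.005,0,0,0,0,0],
  [0,-0.005,0,0,0,0,0],
  [0,-0.005,0,0,0,0,0],
  [0,-0.005,0,0,0,0,0],
])

```text
clock: 11.03
ee_pos: [0.46, 0.2054, 0.2499]
eef_rot: [0.688, 0.726, 0.001, 0.0]
contact_force: [1.6, 3.8, 1.4]
grip_width: 0.0005
grasp_force: 1.6
```

Call:
jog_arm([
  [0,-0.009,0.001,0,0,0,0],
  [0,-0.009,0,0,0,0,0],
  [0,-0.009,0,0,0,0,0],
  [0,-0.009,-0.001,0,0,0,0],
  [0,-0.009,-0.001,0,0,0,0],
  [0,-0.008,-0.002,0,0,0,0],
  [0,-0.008,-0.002,0,0,0,0],
  [0,-0.008,-0.003,0,0,0,0],
  [0,-0.008,-0.003,0,0,0,0],
  [0,-0.007,-0.003,0,0,0,0],
])

```text
clock: 11.87
ee_pos: [0.4595, 0.1205, 0.2352]
eef_rot: [0.688, 0.726, -0.0, 0.0]
contact_force: [0.8, 2.1, 0.5]
grip_width: 0.0004
grasp_force: 1.0
```

Call:
jog_arm([
  [0,-0.007,-0.004,0,0,0,0],
  [0,-0.007,-0.004,0,0,0,0],
  [0,-0.007,-0.004,0,0,0,0],
  [0,-0.006,-0.004,0,0,0,0],
  [0,-0.006,-0.005,0,0,0,0],
  [0,-0.006,-0.005,0,0,0,0],
  [0,-0.005,-0.005,0,0,0,0],
  [0,-0.005,-0.005,0,0,0,0],
  [0,-0.005,-0.006,0,0,0,0],
  [0,-0.004,-0.006,0,0,0,0],
])

```text
clock: 12.7
ee_pos: [0.4595, 0.0628, 0.187]
eef_rot: [0.688, 0.726, -0.0, 0.0]
contact_force: [0.7, 0.7, 1.5]
grip_width: 0.0005
grasp_force: 0.7
```

Call:
jog_arm([
  [0,-0.004,-0.006,0,0,0,0],
  [0,-0.004,-0.006,0,0,0,0],
  [0,-0.004,-0.006,0,0,0,0],
  [0,-0.004,-0.007,0,0,0,0],
  [0,-0.003,-0.007,0,0,0,0],
  [0,-0.003,-0.007,0,0,0,0],
  [0,-0.003,-0.007,0,0,0,0],
  [0,-0.002,-0.006,0,0,0,0],
  [0,-0.002,-0.006,0,0,0,0],
  [0,-0.001,-0.006,0,0,0,0],
])

```text
clock: 13.53
ee_pos: [0.4595, 0.0332, 0.1229]
eef_rot: [0.688, 0.726, -0.0, -0.0]
contact_force: [0.7, 0.0, 1.7]
grip_width: 0.0006
grasp_force: 0.5
```

Call:
jog_arm([
  [0,-0.001,-0.005,0,0,0,0],
  [0,-0.001,-0.005,0,0,0,0],
  [0,-0.001,-0.004,0,0,0,0],
  [0,0,-0.003,0,0,0,0],
  [0,0,-0.003,0,0,0,0],
  [0,0,-0.002,0,0,0,0],
  [0,0,-0.001,0,0,0,0],
  [0,0,-0.001,0,0,0,0],
  [0,0,0,0,0,0,0],
  [0,0,0,0,0,0,0],
])

```text
clock: 14.37
ee_pos: [0.4596, 0.0305, 0.0996]
eef_rot: [0.688, 0.726, 0.0, -0.0]
contact_force: [-0.1, 0.4, -0.7]
grip_width: -0.0001
grasp_force: 0.0
```

Call:
jog_arm([
  [0,0,-0.001,0,0,0,0],
  [0,0,-0.001,0,0,0,0],
  [0,0,-0.0005,0,0,0,0],
  [0,0,-0.0005,0,0,0,0],
  [0,0,-0.0005,0,0,0,0],
  [0,0,0,0,0,0,0],
  [0,0,0,0,0,0,0],
  [0,0,0,0,0,0,0],
  [0,0,0,0,0,0,0],
  [0,0,0,0,0,0,0],
])

```text
clock: 15.2
ee_pos: [0.4598, 0.0304, 0.0977]
eef_rot: [0.688, 0.726, 0.0, 0.0]
contact_force: [-7.7, -0.5, 25.4]
grip_width: 0.0003
grasp_force: 12.7
```

Firm stop at 97.7 mm with 25 N, so the lid is shut. I retreat and check.

Call:
jog_arm([
  [0,0,0.01,0,0,0,0],
  [0,0,0.02,0,0,0,0],
  [0,0,0.025,0,0,0,0],
  [0,0,0.025,0,0,0,0],
  [0,0,0.025,0,0,0,0],
  [0,0,0.025,0,0,0,0],
  [0,0,0.025,0,0,0,0],
  [0,0,0.025,0,0,0,0],
  [0,0,0.02,0,0,0,0],
  [0,0,0,0,0,0,0],
])

```text
clock: 16.03
ee_pos: [0.4616, 0.0306, 0.3002]
eef_rot: [0.688, 0.726, 0.002, 0.002]
contact_force: [-0.0, -0.7, -0.9]
grip_width: 0.0002
grasp_force: 0.0
```

```bash
python3 - <<'E'
from h import *
im,d=manip.get_image('side'); cv2.imwrite('pics/side2.png',im)
c=case(cloud('side',d))[d>0];x,y,z=c.T
for lo in (-.09,-.04,0,.04,.08):
    k=(abs(y)<.1)&(x>lo)&(x<lo+.02)&(z<.15)&(z>.05); print(lo,k.sum(),np.percentile(z[k],[5,50,95]))
k=(x<-.115)&(x>-.25)&(abs(y)<.12)&(z>.04)&(z<.07);print('cup',np.percentile(c[k],[2,98],axis=0).ravel())
k=(y<-.115)&(y>-.3)&(abs(x)<.15)&(z>.03)&(z<.075);print('tape',np.percentile(c[k],[2,98],axis=0).ravel())
print(manip.get_obs()['contact_force'])
E
```

```text
-0.09 751 [0.0969 0.0979 0.0991]
-0.04 661 [0.0967 0.0979 0.0991]
0 584 [0.0968 0.0979 0.099 ]
0.04 524 [0.0968 0.0979 0.099 ]
0.08 420 [0.0967 0.0979 0.099 ]
cup [-0.1868  0.0025  0.0404 -0.1209  0.0667  0.0543]
tape [-0.1074 -0.2057  0.0309 -0.0492 -0.1606  0.0682]
[ 0.0676  0.5391 -0.9794]
```

View pics/side2.png

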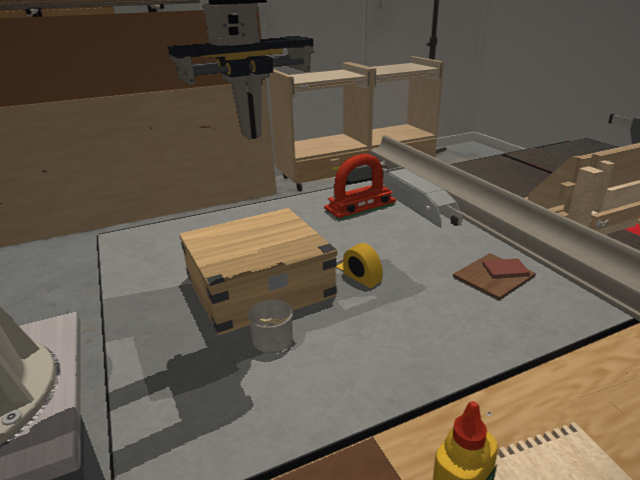

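The lid lies flat and shut around (260,240). The cup (271,327) and tape (361,265) have not moved, and the hand is clear above.

```bash
python3 -c "
from rig import manip
print(manip.finish_job())"
```

```text
the job is handed in; nothing more can be done
None
```

The flap was pushed flat first, then the lid was pressed fully shut (its top measured level at 98 mm); the cup and tape measured unmoved, and the hand was clear when I handed the job in at about 16 s.

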